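# Start a burn-in run on a relay

### The arm

A 6-joint arm with a two-finger parallel gripper is mounted at the origin on a cart in front of the work surface, level with it; the furniture and walls round the work are solid. World frame = base frame: x ahead of the robot, y to its left, z up, the work surface at z = 0. Lengths are in m, angles in rad, forces in N, time in s.
With the tool pointing down it reaches from about 0.375 to 0.975 m from the base axis. Payload 3.8 kg.
Tool frame: the origin (TCP) lies on the mounting face of the last link; the fingertips stand 173 mm ahead of it and the grasp point (between the pads) lies 155 mm ahead of it (bot.hold_point_z is the distance from the TCP to the grasp point, in m); z points along the fingers, y is the line along which they close (so a half turn about z gives the same grasp; the last joint's range is limited). The gripper opens to 85 mm and grips with 20 to 120 N. Pads are 22 mm wide; open, the fingers measure 114 mm over their backs; the gripper's body (76 mm by 85 mm) begins 54 mm behind the grasp point. The pads swing forward as they close: fully open they stand 13 mm farther back than shut.
Start: joints at [1.211, 0.264, 1.604, -0, 1.274, -0.037], TCP at [0.214, 0.64, 0.405] pointing down, gripper open.
Joint ranges: [-2.63, 2.63], [-0.94, 2.18], [0.31, 2.57], [-1.31, 4.45], [0, 2.66], [-2.55, 2.55]. Speed limits (rad/s): [2.57, 2.57, 3.14, 3.14, 3.14, 3.14].

### API

Orientations are given as a rotation vector (axis times angle).
In Python, from workcell import bot, optics gives the robot as it stands.
- The arm moves only by the shell command python3 -m jog 'ROWS' [OPENING] [FORCE]. ROWS is JSON, a list of rows, each an object of numbers: "dx", "dy", "dz": the shift along the tool's x, y, z in mm; "ax", "ay", "az": the turn, a rotation vector about the tool's x, y, z in degrees. A call has 1 to 20 rows; each row shifts and turns the commanded pose from where the row before left it, along the tool's axes as they then stand; what a row does not reach is not made up. A row lasts 1/12 s, in which the tool goes at most 41.7 mm and 7.16 degrees, less where a joint would pass 70% of its speed; a pose out of reach is approached as far as the arm can. A call with a gripper value outside its range is refused whole. OPENING is the opening, from 0 (shut) to 1 (fully open), set as the call begins (- or left out, the last holds). The fingers move at their own pace and stop on an object; FORCE is the grip in N (left out, the last holds). Time passes only in rows, so rows that do not move let the fingers close. It gives the time, the measured TCP pose, the force, the opening and the grip force at its end, in the units of the state.
- bot.read_state(): the state, without advancing time (a new reading comes with each control period).
- optics.read_camera(name): name is "scene" or "top" or "wrist"; returns a dict with "img" (420x560x3 uint8, red, green, blue), "vertical_fov" (degrees; the focal length in pixels is half the picture's height over the tangent of half this angle, whatever the lens; pixels are square), "cx", "cy" (the principal point, pixels), "R" (3x3) and "t" (3): a world point X has camera coordinates R X + t; the wrist camera has in their place "tool_from_camera" (4x4, takes a point from camera to tool coordinates, whose origin is the TCP and whose axes are the flange's). Camera axes: x right, y down, z forward; pixel columns grow to the right and rows downward; lengths in m; the calibration is good to about 2 mm. A picture is of the moment at which its call begins: read the wrist's pose just before it. There is no depth.
- bot.finish_job(): hands the job in; it is judged then, once.
The state is a dict: "time": time; "q": joint angles; "joint_vel": joint speeds; "joint_torque": joint torques, N m; "tool_pos": TCP position; "tcp_rot": TCP orientation; "wrist_force": force on the tool from outside, world axes, zero at the start; "torque": the same for the moment, N m; "width": opening from 0.0 (shut) to 1.0 (fully open); "grip_force": force on a finger pad.
Only numpy, scipy, OpenCV 4.12 (cv2) and the standard library are available. Lean on these libraries where they do the work, as an engineer would, in place of code of your own. Each camera call takes 0.05 s, during which the arm holds its last target. There are 200 camera calls.

### The job

The relay is already in the small burn-in chamber. Push the chamber's door shut until its catch clicks home, then turn the black dial on top until its white pointer line is in line with the red set-point flag, and then press the green start button fully down and let go. Leave the red flag where it is and do not disturb the loose things beside the chamber.

Things in the scene. Friction and masses are not known exactly. Their poses are not given: they have to be found in the camera images.
- chamber: Grey burn-in chamber fixed on the desk, 140 (x) x 200 (y) x 115 mm high. Origin: centre of its underside; its front faces its own -x, its left its own +y. Oven space behind the door: own x -70 to 64, y -15 to 94 mm, floor at z 14 mm. On the flat top plate (z 115 mm): dial axis at own x -5, y 45 mm, start button at own x -20, y -68 mm
- chamber_door (a joint): Blue-framed door with a clear pane, 116 wide, 96 high, 12 mm thick, on the chamber's front; vertical hinge at the left front edge. Rad: 0 = fully shut, grows as the free (right) edge swings out to the front. Swings easily and stays where left. Over the last 0.1 rad a sprung ball catch resists (3 to 5 N at the free edge), then snaps it to 0 and holds it
- door_push (a point): Point on the door's outer face, on its plain flat top rail (84 to 110 mm above the desk), 98 mm above the desk, where it can be pushed shut. Moves with the door: its -x is the outward normal, its +y points along the door to the hinge. Lower down near the free edge (z 37 to 71 mm) a small black pull stands 7 mm out
- door_hinge (a point): Point on the door's hinge axis (chamber x -71, y 97 mm), 98 mm above the desk; turns with the door. In the door's own axes door_push lies at x -12, y -90 mm from it
- dial (a joint): Black knob on the chamber's top, vertical axis: skirt 52 mm across, its top 11 mm above the plate; on it an upright grip bar 42 mm long, 14 mm wide, top 45 mm above the plate. Rad, 0 to 4.71, grows clockwise seen from above; at 0 the pointer stands at +135 degrees from the chamber's x axis (front left). Light friction (0.03 N m); stays where left
- dial_grip (a point): On the dial's axis at the height to grip the bar, 33 mm above the top plate. Turns with the knob: its x axis runs along the grip bar towards the end with the white pointer line
- pointer_tip (a point): Tip of the knob's white pointer line, produced to 28 mm from the dial axis, 6 mm above the top plate; its x axis points outward along the pointer
- flag (a joint): Red set-point flag on an aluminium ring (94 mm across, 6 mm high) round the white scale plate of the dial. Same zero, sense and axis as the dial: the pointer is on the flag when joint dial equals joint flag. Stiff (0.3 N m); not to be moved
- flag_tip (a point): Inner tip of the red flag, produced to 28 mm from the dial axis, 6 mm above the top plate; its x axis points outward along the flag. pointer_tip coincides with it when the dial is set
- start (a joint): Round green start button, 26 mm across, on a black housing 42 mm across and 12 mm high on the chamber's top plate. Value in m pressed: 0 = up, 0.006 = fully down; springs back; fully down takes about 5 N
- start_top (a point): Centre of the button's top face, 22 mm above the top plate when up; z up
- relay: Black cube relay, 26 x 26 x 24 mm, loose on the oven floor; origin: centre of its underside
- battery_9v: Nine-volt block battery, 18 x 26 x 48 mm, standing loose right of the chamber; origin: centre of its underside
- kapton_tape: Roll of amber tape, 60 mm across, 12 mm high, lying loose right of the chamber; origin: centre of its underside
- heat_sink: Aluminium finned heat sink, 30 x 36 x 21 mm, loose right of the chamber; origin: centre of its underside

How it is judged:
On the way, in this order (a step that is already met when the one before it is completed fails the run):
1. the door is shut and seated on its catch (value of joint chamber_door below 0.02 rad), for 0.2 s.
2. the door still shut, the dial's pointer is in line with the red flag, within 6 degrees (value of joint chamber_door below 0.02 rad and angle between the x axis of pointer_tip and the x axis of flag_tip, either way round below 0.105 rad and horizontal distance between pointer_tip and flag_tip below 0.01 m), for 0.2 s.
3. with the door shut and the dial set, the start button is pressed fully down (all of step 2 and value of joint start above 0.0045 m), for 0.05 s.
At the end, for the whole second after the job is handed in: The door is shut on its catch (joint below 0.02 rad), the pointer is in line with the red flag within 6 degrees (0.105 rad), the start button has been pressed and is up again, and the relay lies at rest in the oven space (all of step 2 and x of relay in the frame of chamber between -0.05 and 0.06 m and y of relay in the frame of chamber between -0.01 and 0.09 m and linear speed of relay below 0.02 m/s and value of joint start below 0.002 m); the robot touches nothing.
It fails at once if the red flag is moved by more than 3 mm (distance of flag_tip from where it was at the start of the episode above 0.003 m).
It fails at once if a loose thing beside the chamber is moved by more than 20 mm (distance of any of battery_9v, kapton_tape, heat_sink from where it was at the start of the episode above 0.02 m).
It also fails if it takes over 64 s, if anything falls off the work surface, if the arm or the gripper's body presses on something with over 40 N, if the wrist force passes 120 N, or if a joint passes its speed limit or range.

## Working session

There is one attempt and no reset: what is moved stays moved. The work goes in short steps, Python scripts to look and compute and a shell command to move; the robot and the scene stay as the last step left them, time stands still between calls to the robot, and variables do not carry over. Pictures are saved under pics/ and viewed, at most 10 in all, crops included, and the job is handed in when it is done.

```bash
mkdir -p pics; ls; python3 - <<'E'
from workcell import bot, optics
import cv2,numpy as np,pickle
np.set_printoptions(precision=4,suppress=True)
d={}
for n in ("scene","top","wrist"):
    c=optics.read_camera(n); d[n]=c
    print(n,{k:v for k,v in c.items() if k!="img"})
    cv2.imwrite(f"pics/{n}0.png",c["img"][:,:,::-1])
pickle.dump(d,open("cams.pkl","wb"))
print(bot.read_state())
E
```

```text
pics
scene {'vertical_fov': 54.023664109903876, 'cx': 279.8870758813135, 'cy': 206.22533899431897, 'R': array([[ 0.7761, -0.6305, -0.0137],
       [-0.404 , -0.4804, -0.7784],
       [ 0.4842,  0.6097, -0.6276]]), 't': array([-0.2931,  0.4027,  0.5559])}
top {'vertical_fov': 49.34654229799247, 'cx': 289.81059095861286, 'cy': 206.44205976362522, 'R': array([[-0.0279, -0.9994, -0.02  ],
       [-0.9826,  0.0311, -0.1829],
       [ 0.1834,  0.0145, -0.9829]]), 't': array([0.2124, 0.5467, 1.0955])}
wrist {'vertical_fov': 68.66570646173513, 'cx': 277.8999626271072, 'cy': 212.5812868797386, 'tool_from_camera': array([[-0.0007, -0.9576, -0.2882,  0.0734],
       [ 1.    , -0.001 ,  0.0008,  0.0001],
       [-0.0011, -0.2882,  0.9576,  0.0326],
       [ 0.    ,  0.    ,  0.    ,  1.    ]])}
{'time': 0.15, 'q': array([ 1.2111,  0.2646,  1.6051, -0.    ,  1.2737, -0.0369]), 'joint_vel': array([-0.0005, -0.002 , -0.0042, -0.0018, -0.0016,  0.    ]), 'joint_torque': array([ -0.0009, -51.5906, -36.7959,  -0.0001,   0.0081,   0.    ]), 'tool_pos': array([0.2141, 0.6399, 0.4036]), 'tcp_rot': array([-0.5048, -3.1004,  0.0027]), 'wrist_force': array([ 0.2135, -0.1854, -1.1793]), 'torque': array([ 0.0104,  0.0809, -0.0078]), 'grip_force': 0.0, 'width': 0.9998603207274259}
```

View pics/top0.png

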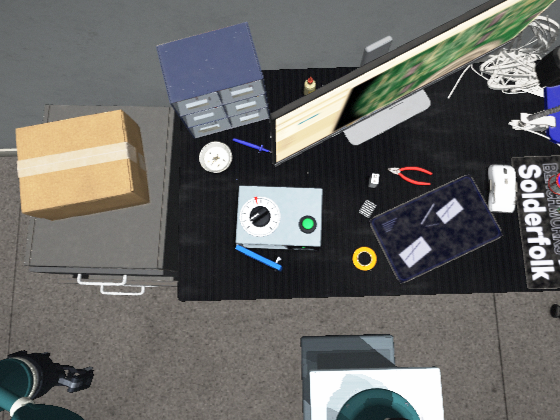

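View pics/scene0.png

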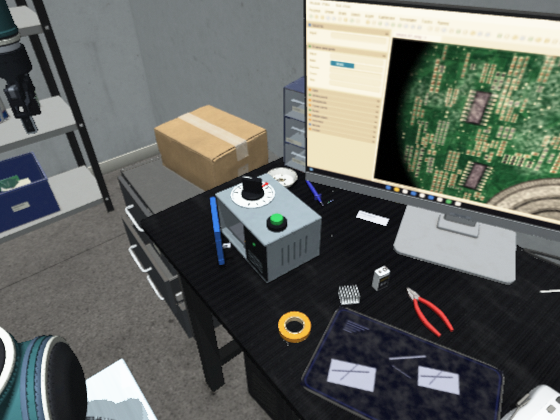

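Top view: chamber at about (280,216), dial (261,215), green button (308,224), red flag (256,199), and the door open with its free end near (280,267). Tape, heat sink and battery are to the right. Next I'll measure these.

```bash
cat > h.py <<'E'
import numpy as np,cv2
from scipy.spatial.transform import Rotation as Ro
from workcell import bot, optics
np.set_printoptions(precision=4,suppress=True)
def ray(c,uv,z,pose=None):
    """pixel -> world point on plane z"""
    f=c["img"].shape[0]/2/np.tan(np.radians(c["vertical_fov"]/2))
    d=np.array([(uv[0]-c["cx"])/f,(uv[1]-c["cy"])/f,1.])
    if pose is None: R=c["R"].T; o=-R@c["t"]
    else:
        T=c["tool_from_camera"]; Rt=Ro.from_rotvec(pose[1]).as_matrix()
        R=Rt@T[:3,:3]; o=Rt@T[:3,3]+pose[0]
    d=R@d
    return o+d*(z-o[2])/d[2]
def wrist():
    s=bot.read_state(); return optics.read_camera("wrist"),(s["tool_pos"],s["tcp_rot"])
def blobs(img,lo,hi,n=4,roi=None):
    h=cv2.cvtColor(img,cv2.COLOR_RGB2HSV); m=cv2.inRange(h,np.array(lo),np.array(hi))
    if roi: k=np.zeros_like(m); k[roi[1]:roi[3],roi[0]:roi[2]]=1; m*=k
    N,l,st,ce=cv2.connectedComponentsWithStats(m)
    o=sorted(range(1,N),key=lambda i:-st[i,4])[:n]
    return [(st[i],ce[i],l==i) for i in o]
E
python3 - <<'E'
from h import *; import pickle
d=pickle.load(open("cams.pkl","rb")); c=d["top"]; im=c["img"]
roi=(220,175,345,285)
for nm,lo,hi,z in (("green",(50,120,80),(80,255,255),.137),("red",(0,150,120),(8,255,255),.121),("blue",(95,150,80),(115,255,255),.11),("grey top",(85,5,120),(115,60,255),.115),("white",(0,0,225),(179,25,255),.118)):
    for st,ce,m in blobs(im,lo,hi,2,roi):
        r=cv2.minAreaRect(np.argwhere(m)[:,::-1].astype(np.float32))
        print(nm,st,ce,ray(c,ce,z)[:2]); 
        b=cv2.boxPoints(r); print("   box",[ray(c,p,z)[:2].round(4).tolist() for p in b])
cr=cv2.resize(im[175:285,220:345],None,fx=5,fy=5,interpolation=cv2.INTER_CUBIC)
cv2.imwrite("pics/topcrop.png",cr[:,:,::-1])
E
```

```text
green [302 218  12  11 104] [307.5    223.1346] [0.4966 0.1551]
   box [[0.509, 0.1674], [0.5082, 0.142], [0.4849, 0.1428], [0.4857, 0.1681]]
green [302 247   3   1   3] [303. 247.] [0.4419 0.1673]
   box [[0.4418, 0.165], [0.4418, 0.165], [0.442, 0.1696], [0.442, 0.1696]]
red [255 197   2   3   6] [255.5 198. ] [0.563  0.2758]
   box [[0.5654, 0.2769], [0.5654, 0.2745], [0.5605, 0.2746], [0.5606, 0.277]]
red [256 201   1   1   1] [256. 201.] [0.5557 0.2747]
   box [[0.5557, 0.2747], [0.5557, 0.2747], [0.5557, 0.2747], [0.5557, 0.2747]]
blue [235 245  47  26 305] [258.5705 257.4262] [0.4232 0.2716]
   box [[0.4443, 0.3291], [0.4573, 0.3227], [0.4026, 0.2158], [0.3898, 0.2224]]
grey top [ 236  186   87   63 3577] [283.1521 216.2497] [0.5181 0.2115]
   box [[0.449, 0.3251], [0.5972, 0.3191], [0.5834, 0.116], [0.4363, 0.127]]
grey top [276 257   5   6  17] [277.8235 259.4706] [0.4168 0.2264]
   box [[0.4146, 0.2342], [0.4236, 0.2247], [0.4188, 0.2202], [0.4099, 0.2297]]
white [ 237  186   84   60 3862] [279.2229 214.884 ] [0.5211 0.2206]
   box [[0.4603, 0.3218], [0.5961, 0.3155], [0.5817, 0.1187], [0.4468, 0.1295]]
white [276 257   4   6  11] [277.3636 259.1818] [0.4172 0.2273]
   box [[0.4144, 0.2341], [0.4222, 0.2258], [0.4187, 0.2224], [0.4108, 0.2307]]
```

View pics/topcrop.png

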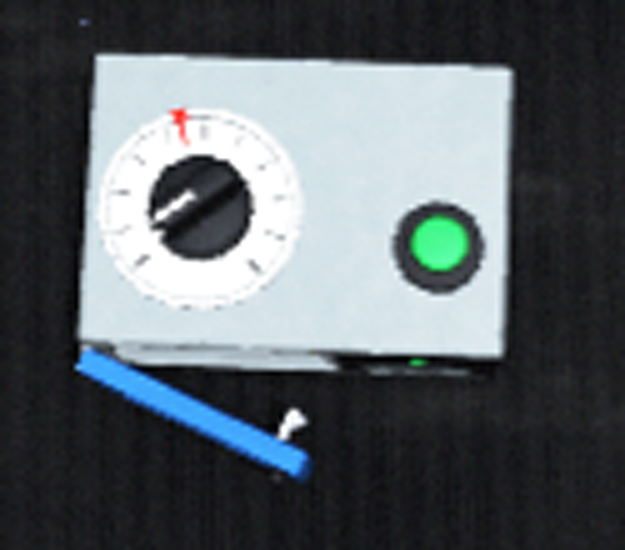

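The crop shows the top plate corners at (97,55), (513,68), (503,356) and (80,343), with the bar's pointer towards the lower left. The flag points up and slightly left, and the door is about 30° open. I'll work out the poses and the way to a closer wrist view.

```bash
python3 - <<'E'
from h import *; import pickle
c=pickle.load(open("cams.pkl","rb"))["top"]
L=lambda p:(220+(p[0]+.5)/5-.5,175+(p[1]+.5)/5-.5)
loc=np.array([[70,100],[70,-100],[-70,-100],[-70,100]])/1e3
P=np.array([ray(c,L(p),.115)[:2] for p in [(97,55),(513,68),(503,356),(80,343)]])
print(P)
mu=P.mean(0); a=loc[:,0]+1j*loc[:,1]; b=(P-mu)@[1,1j]; yaw=np.angle(np.sum(b*a.conj())); 
print("ctr",mu,"yaw deg",np.degrees(yaw))
R=np.array([[np.cos(yaw),-np.sin(yaw)],[np.sin(yaw),np.cos(yaw)]])
W=lambda x,y:mu+R@np.array([x,y])
print("res mm",(P-mu-loc@R.T)*1e3)
print("dial",W(-.005,.045),"btn",W(-.02,-.068),"btn seen",ray(c,(307.5,223.1),.137)[:2],"hinge",W(-.071,.097),"push shut",W(-.083,.007))
d0=np.array([ray(c,L(p),.11)[:2] for p in [(97,343),(310,455)]]);v=d0[1]-d0[0]
print("door edge",d0,"angle",np.degrees(np.arctan2(v[1],v[0])-yaw)+90)
s=bot.read_state(); print(Ro.from_rotvec(s["tcp_rot"]).as_matrix())
E
```

```text
[[0.5958 0.3155]
 [0.583  0.1166]
 [0.4456 0.1268]
 [0.4576 0.3245]]
ctr [0.5205 0.2209] yaw deg -3.722848591182506
res mm [[-1.0151 -0.6043]
 [-0.8761  0.0455]
 [ 1.4364  1.2307]
 [ 0.4548 -0.6719]]
dial [0.5184 0.2661] btn [0.4961 0.1543] btn seen [0.4967 0.1551] hinge [0.456  0.3223] push shut [0.4381 0.2332]
door edge [[0.4579 0.3172]
 [0.4026 0.2182]] angle -25.44817729907983
[[-0.9483  0.3172 -0.0006]
 [ 0.3172  0.9483 -0.0017]
 [ 0.     -0.0018 -1.    ]]
```

Chamber centre is (0.5205, 0.2209) with yaw -3.7°, and the door is 25° open. I'll move in front of the door with the fingers shut.

```bash
python3 -m jog '[{"dx":-21.3,"dy":-25.4},{"dx":-21.3,"dy":-25.4},{"dx":-21.3,"dy":-25.4},{"dx":-21.3,"dy":-25.4},{"dx":-21.3,"dy":-25.4},{"dx":-21.3,"dy":-25.4},{"dx":-21.3,"dy":-25.4},{"dx":-21.3,"dy":-25.4},{"dx":-21.3,"dy":-25.4},{"dx":-21.3,"dy":-25.4},{"dx":-21.3,"dy":-25.4},{"dx":-21.3,"dy":-25.4},{"dz":20},{"dz":20},{"dz":20},{}]' 0 30; python3 - <<'E'
from h import *
s=bot.read_state(); R=Ro.from_rotvec(s["tcp_rot"]).as_matrix(); print(s["tool_pos"],R)
for n,p in (("pre",(.362,.272,.262)),("end",(.4271,.234,.262))): print(n,R.T@(np.array(p)-s["tool_pos"])*1e3)
c,p=wrist(); cv2.imwrite("pics/w1.png",c["img"][:,:,::-1])
E
```

```text
[0.2141 0.6399 0.4036] [[-0.9483  0.3172 -0.0006]
 [ 0.3172  0.9483 -0.0017]
 [ 0.     -0.0018 -1.    ]]
pre [-257.0078 -301.6869  142.1582]
end [-330.8    -317.0728  142.1818]invalid input
```

View pics/w1.png

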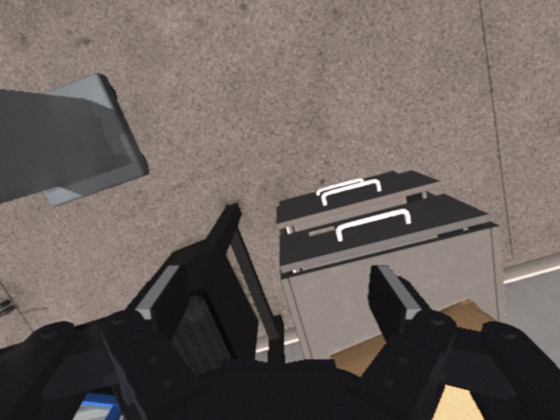

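That picture is still from the start pose, because the call was refused, probably over the empty row. I'll retry without it.

```bash
python3 -m jog '[{"dx":-21.4,"dy":-25.2},{"dx":-21.4,"dy":-25.2},{"dx":-21.4,"dy":-25.2},{"dx":-21.4,"dy":-25.2},{"dx":-21.4,"dy":-25.2},{"dx":-21.4,"dy":-25.2},{"dx":-21.4,"dy":-25.2},{"dx":-21.4,"dy":-25.2},{"dx":-21.4,"dy":-25.2},{"dx":-21.4,"dy":-25.2},{"dx":-21.4,"dy":-25.2},{"dx":-21.4,"dy":-25.2},{"dz":20},{"dz":20},{"dz":20},{"dz":0}]' 0 30; python3 - <<'E'
from h import *
s=bot.read_state(); R=Ro.from_rotvec(s["tcp_rot"]).as_matrix(); print(s["tool_pos"],R)
for n,p in (("pre",(.362,.272,.262)),("end",(.4271,.234,.262))): print(n,R.T@(np.array(p)-s["tool_pos"])*1e3)
E
```

```text
[0.2141 0.6399 0.4038] [[-0.9483  0.3172 -0.0005]
 [ 0.3172  0.9483 -0.0014]
 [ 0.     -0.0015 -1.    ]]
pre [-257.0329 -301.7876  142.2351]
end [-330.8254 -317.1723  142.2546]invalid input
```

```bash
python3 -m jog '[{"dx":-21.4,"dy":-25.2,"dz":0,"ax":0,"ay":0,"az":0}]' 0 30; echo; python3 -m jog '[{"dx":-21.4,"dy":-25.2}]'; echo;  python3 -m jog --help
```

```text
time: 0.28
tool_pos: [0.2249, 0.6123, 0.4038]
tcp_rot: [-0.5, -3.1, -0.003]
wrist_force: [1.2, 0.2, 0.1]
width: 0.882
grip_force: 0.0

invalid input
invalid input: not JSON, or not a number
```

Each row needs all six keys.

```bash
python3 -m jog '[{"dx":-21.4,"dy":-25.2,"dz":0,"ax":0,"ay":0,"az":0},{"dx":-21.4,"dy":-25.2,"dz":0,"ax":0,"ay":0,"az":0},{"dx":-21.4,"dy":-25.2,"dz":0,"ax":0,"ay":0,"az":0},{"dx":-21.4,"dy":-25.2,"dz":0,"ax":0,"ay":0,"az":0},{"dx":-21.4,"dy":-25.2,"dz":0,"ax":0,"ay":0,"az":0},{"dx":-21.4,"dy":-25.2,"dz":0,"ax":0,"ay":0,"az":0},{"dx":-21.4,"dy":-25.2,"dz":0,"ax":0,"ay":0,"az":0},{"dx":-21.4,"dy":-25.2,"dz":0,"ax":0,"ay":0,"az":0},{"dx":-21.4,"dy":-25.2,"dz":0,"ax":0,"ay":0,"az":0},{"dx":-21.4,"dy":-25.2,"dz":0,"ax":0,"ay":0,"az":0},{"dx":-21.4,"dy":-25.2,"dz":0,"ax":0,"ay":0,"az":0},{"dx":0,"dy":0,"dz":30,"ax":0,"ay":0,"az":0},{"dx":0,"dy":0,"dz":30,"ax":0,"ay":0,"az":0},{"dx":0,"dy":0,"dz":0,"ax":0,"ay":0,"az":0}]'; python3 - <<'E'
from h import *
s=bot.read_state(); R=Ro.from_rotvec(s["tcp_rot"]).as_matrix(); print(s["tool_pos"],R)
for n,p in (("pre",(.362,.272,.262)),("end",(.4271,.234,.262))): print(n,R.T@(np.array(p)-s["tool_pos"])*1e3)
E
```

```text
time: 1.45
tool_pos: [0.3598, 0.2696, 0.3393]
tcp_rot: [-0.507, -3.093, 0.011]
wrist_force: [-1.6, -0.9, -1.5]
width: -0.001
grip_force: 0.0
[0.3598 0.2696 0.3393] [[-0.9477  0.319  -0.0082]
 [ 0.3191  0.9477 -0.0055]
 [ 0.0061 -0.0078 -1.    ]]
pre [-1.7895  3.6039 77.2303]
end [-75.6102 -11.6411  76.9027]
```

```bash
python3 -m jog '[{"dx":0,"dy":0,"dz":26,"ax":0,"ay":0,"az":0},{"dx":0,"dy":0,"dz":26,"ax":0,"ay":0,"az":0},{"dx":0,"dy":0,"dz":26,"ax":0,"ay":0,"az":0},{"dx":0,"dy":0,"dz":0,"ax":0,"ay":0,"az":0},{"dx":0,"dy":0,"dz":0,"ax":0,"ay":0,"az":0}]'; python3 - <<'E'
from h import *
s=bot.read_state(); R=Ro.from_rotvec(s["tcp_rot"]).as_matrix(); print(s["tool_pos"])
for n,p in (("pre",(.362,.272,.262)),("end",(.4271,.234,.262))): print(n,R.T@(np.array(p)-s["tool_pos"])*1e3)
E
```

```text
time: 1.87
tool_pos: [0.3612, 0.2719, 0.2664]
tcp_rot: [-0.503, -3.099, 0.004]
wrist_force: [0.1, -0.0, -0.6]
width: 0.002
grip_force: 0.0
[0.3612 0.2719 0.2664]
pre [-0.7401  0.3613  4.3855]
end [-74.5218 -15.0743   4.2754]
```

```bash
python3 -m jog '[{"dx":-10,"dy":-2,"dz":3,"ax":0,"ay":0,"az":0},{"dx":-10,"dy":-2,"dz":0,"ax":0,"ay":0,"az":0},{"dx":-10,"dy":-2,"dz":0,"ax":0,"ay":0,"az":0},{"dx":-10,"dy":-2,"dz":0,"ax":0,"ay":0,"az":0},{"dx":-10,"dy":-2,"dz":0,"ax":0,"ay":0,"az":0},{"dx":-8,"dy":-2,"dz":0,"ax":0,"ay":0,"az":0},{"dx":0,"dy":0,"dz":0,"ax":0,"ay":0,"az":0}]'
python3 -m jog '[{"dx":-4,"dy":-1,"dz":0,"ax":0,"ay":0,"az":0},{"dx":-4,"dy":-1,"dz":0,"ax":0,"ay":0,"az":0},{"dx":0,"dy":0,"dz":0,"ax":0,"ay":0,"az":0}]'
```

```text
time: 2.45
tool_pos: [0.4147, 0.2413, 0.2642]
tcp_rot: [0.507, 3.099, 0.001]
wrist_force: [-0.1, 0.4, 0.3]
width: 0.001
grip_force: 0.0
time: 2.7
tool_pos: [0.4197, 0.2375, 0.2634]
tcp_rot: [-0.505, -3.099, 0.0]
wrist_force: [-1.7, 1.5, 1.7]
width: 0.002
grip_force: 1.4
```

```bash
python3 -m jog '[{"dx":-3,"dy":0,"dz":0,"ax":0,"ay":0,"az":0},{"dx":0,"dy":0,"dz":0,"ax":0,"ay":0,"az":0}]'|grep -E "pos|force"
python3 -m jog '[{"dx":-3,"dy":0,"dz":0,"ax":0,"ay":0,"az":0},{"dx":0,"dy":0,"dz":0,"ax":0,"ay":0,"az":0}]'|grep -E "pos|force"
python3 -m jog '[{"dx":-2,"dy":0,"dz":0,"ax":0,"ay":0,"az":0},{"dx":0,"dy":0,"dz":0,"ax":0,"ay":0,"az":0}]'|grep -E "pos|force"
python3 - <<'E'
from h import *
c=optics.read_camera("scene"); cv2.imwrite("pics/s2.png",cv2.resize(c["img"][160:310,150:350],None,fx=4,fy=4,interpolation=cv2.INTER_CUBIC)[:,:,::-1])
E
```

```text
tool_pos: [0.4227, 0.2367, 0.2635]
wrist_force: [-0.7, 0.2, -0.2]
grip_force: 0.5
tool_pos: [0.4261, 0.2357, 0.2638]
wrist_force: [-0.0, 0.6, 0.3]
grip_force: 0.0
tool_pos: [0.4275, 0.2352, 0.2637]
wrist_force: [-1.7, 2.4, 0.6]
grip_force: 0.8
```

View pics/s2.png

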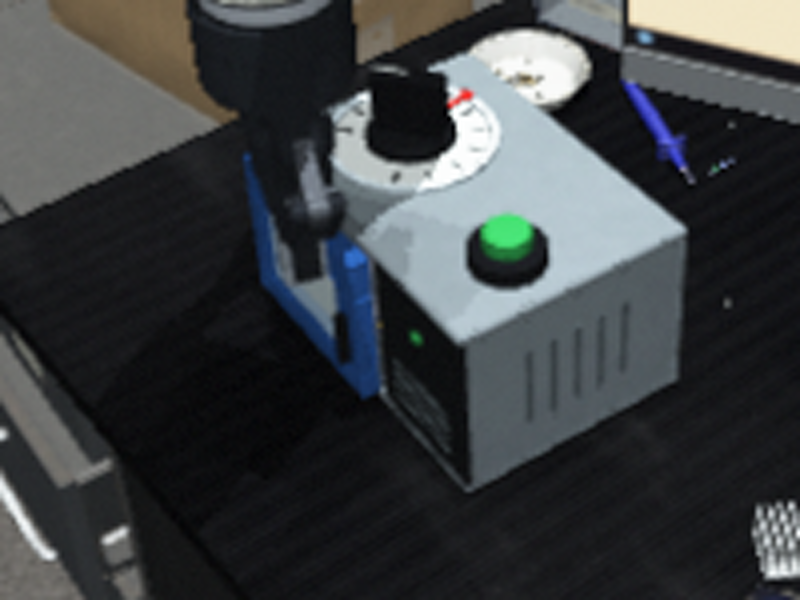

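The fingers are on the door's rail near (305,270) and the door is almost shut, with a small gap at the free edge near (375,330). I'll keep pushing.

```bash
for i in 1; do :; done
python3 -m jog '[{"dx":-3,"dy":0,"dz":0,"ax":0,"ay":0,"az":0},{"dx":0,"dy":0,"dz":0,"ax":0,"ay":0,"az":0}]'|grep -E "pos|force"
python3 -m jog '[{"dx":-3,"dy":0,"dz":0,"ax":0,"ay":0,"az":0},{"dx":0,"dy":0,"dz":0,"ax":0,"ay":0,"az":0}]'|grep -E "pos|force"
python3 -m jog '[{"dx":-2,"dy":0,"dz":0,"ax":0,"ay":0,"az":0},{"dx":0,"dy":0,"dz":0,"ax":0,"ay":0,"az":0}]'|grep -E "pos|force"
```

```text
tool_pos: [0.4288, 0.2348, 0.2636]
wrist_force: [-9.4, 4.6, 6.4]
grip_force: 5.2
tool_pos: [0.43, 0.2344, 0.2635]
wrist_force: [-17.6, 9.1, 10.8]
grip_force: 9.5
tool_pos: [0.4307, 0.2342, 0.2634]
wrist_force: [-23.2, 11.2, 15.7]
grip_force: 12.2
```

The force rises steeply at the stop, so the door looks seated. I'll back off, lift, and look from above.

```bash
python3 -m jog '[{"dx":10,"dy":0,"dz":0,"ax":0,"ay":0,"az":0},{"dx":20,"dy":0,"dz":0,"ax":0,"ay":0,"az":0},{"dx":0,"dy":0,"dz":-30,"ax":0,"ay":0,"az":0},{"dx":0,"dy":0,"dz":-35,"ax":0,"ay":0,"az":0},{"dx":0,"dy":0,"dz":-35,"ax":0,"ay":0,"az":0},{"dx":0,"dy":0,"dz":-35,"ax":0,"ay":0,"az":0},{"dx":-28,"dy":5,"dz":-30,"ax":0,"ay":0,"az":-3},{"dx":-28,"dy":5,"dz":0,"ax":0,"ay":0,"az":-5},{"dx":-28,"dy":5,"dz":0,"ax":0,"ay":0,"az":-4},{"dx":-28,"dy":5,"dz":0,"ax":0,"ay":0,"az":-3},{"dx":-28,"dy":0,"dz":0,"ax":0,"ay":0,"az":0},{"dx":0,"dy":0,"dz":0,"ax":0,"ay":0,"az":0},{"dx":0,"dy":0,"dz":0,"ax":0,"ay":0,"az":0},{"dx":0,"dy":0,"dz":0,"ax":0,"ay":0,"az":0}]'
python3 - <<'E'
from h import *
import pickle
c,p=wrist(); pickle.dump((c,p),open("w3.pkl","wb"))
s=optics.read_camera("scene")
a=cv2.resize(s["img"][160:310,170:330],(400,375),interpolation=cv2.INTER_CUBIC)
b=cv2.resize(c["img"],(560,420)); o=np.zeros((420,800,3),np.uint8); o=np.zeros((600,800,3),np.uint8)
o[:420,:560]=b; o[600-225:,560:]=cv2.resize(a,(240,225)); cv2.imwrite("pics/w3.png",o[:,:,::-1])
E
```

```text
time: 4.92
tool_pos: [0.5477, 0.235, 0.4282]
tcp_rot: [-0.097, -3.139, 0.001]
wrist_force: [-0.7, 0.3, -0.5]
width: 0.002
grip_force: 0.0
```

View pics/w3.png

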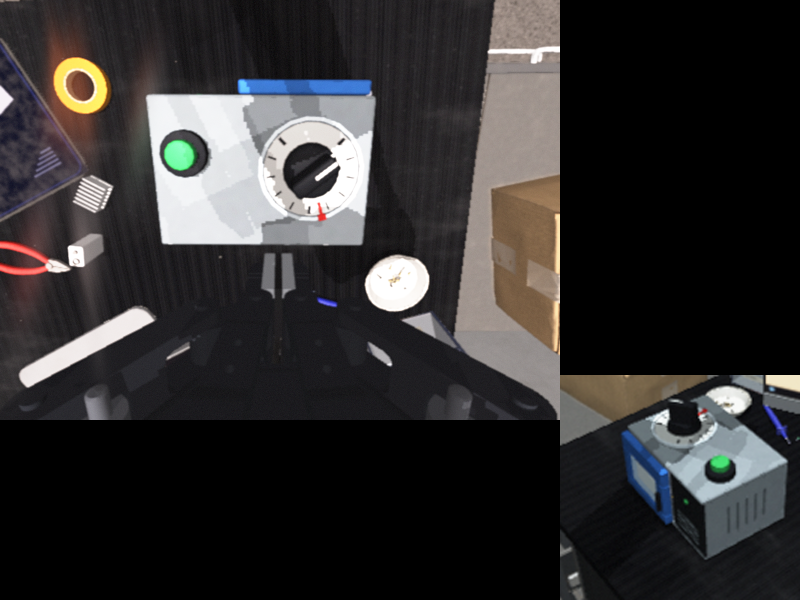

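The door is flush and shut. Button at (180,155), dial (312,168), flag (321,212), and the white pointer line runs from (316,180) to (340,163). I'll zoom in and measure.

```bash
python3 - <<'E'
from h import *; import pickle
c,p=pickle.load(open("w3.pkl","rb")); im=c["img"]
cr=cv2.resize(im[110:230,250:370],(600,600),interpolation=cv2.INTER_CUBIC); cv2.imwrite("pics/w3c.png",cr[:,:,::-1])
P=np.array([ray(c,q,.115,p)[:2] for q in [(363,243),(163,243.5),(147.5,95),(375.5,96)]])
loc=np.array([[70,100],[70,-100],[-70,-100],[-70,100]])/1e3
mu=P.mean(0); yaw=np.angle(np.sum(((P-mu)@[1,1j])*(loc@[1,-1j])))
R=np.array([[np.cos(yaw),-np.sin(yaw)],[np.sin(yaw),np.cos(yaw)]]); W=lambda x,y:mu+R@[x,y]
print("ctr",mu,np.degrees(yaw),"res",(P-mu-loc@R.T)*1e3)
D=W(-.005,.045); print("dial",D,"btn",W(-.02,-.068))
g=blobs(im,(50,120,80),(80,255,255),1,(140,90,230,200))[0]; print("btn seen",ray(c,g[1],.137,p)[:2])
for st,ce,m in blobs(im,(0,150,120),(8,255,255),1,(280,190,350,235))+blobs(im,(170,150,120),(179,255,255),1,(280,190,350,235)):
    f=ray(c,ce,.121,p)[:2]; v=f-D; print("red",st,ce,f,"ang",np.degrees(np.arctan2(v[1],v[0])),np.linalg.norm(v))
a=ray(c,(316.5,180),.16,p)[:2]; b=ray(c,(340,163),.16,p)[:2]; print("ptr",a-D,b-D,"ang",np.degrees(np.arctan2(*(b-a)[::-1])))
E
```

```text
ctr [0.5212 0.2224] -3.6895116333620677 res [[-2.5756 -1.7778]
 [-1.419   1.6435]
 [ 1.9651  2.5696]
 [ 2.0296 -2.4353]]
dial [0.5191 0.2676] btn [0.4968 0.1558]
btn seen [0.4973 0.1564]
red [318 203   8  18  61] [320.8852 214.1148] [0.5607 0.2745] ang 9.384104232404136 0.042225474222088714
ptr [ 0.0015 -0.0009] [-0.0105  0.0174] ang 123.36874817203258
```

View pics/w3c.png

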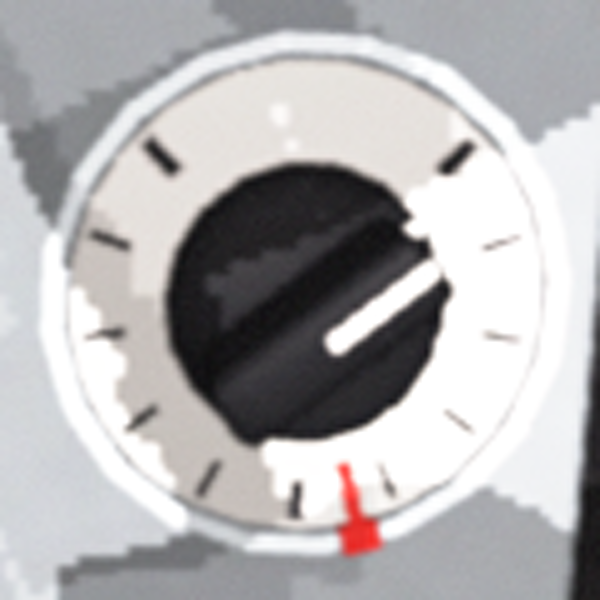

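The flag stands at about 10° in world and the pointer at about 123°, so the dial needs about 113° clockwise. I'll go over the dial with the jaws across the bar.

```bash
python3 -m jog '[{"dx":15.4,"dy":15.1,"dz":0,"ax":0,"ay":0,"az":0},{"dx":15.4,"dy":15.1,"dz":0,"ax":0,"ay":0,"az":0},{"dx":0,"dy":0,"dz":10,"ax":0,"ay":0,"az":6.6},{"dx":0,"dy":0,"dz":10,"ax":0,"ay":0,"az":6.6},{"dx":0,"dy":0,"dz":10,"ax":0,"ay":0,"az":6.6},{"dx":0,"dy":0,"dz":10,"ax":0,"ay":0,"az":6.7},{"dx":0,"dy":0,"dz":10,"ax":0,"ay":0,"az":6.7},{"dx":0,"dy":0,"dz":5,"ax":0,"ay":0,"az":6.6},{"dx":0,"dy":0,"dz":5,"ax":0,"ay":0,"az":6.7},{"dx":0,"dy":0,"dz":0,"ax":0,"ay":0,"az":6.6},{"dx":0,"dy":0,"dz":0,"ax":0,"ay":0,"az":0},{"dx":0,"dy":0,"dz":0,"ax":0,"ay":0,"az":0},{"dx":0,"dy":0,"dz":0,"ax":0,"ay":0,"az":0}]' 0.45
cat > st.py <<'E'
from h import *
import sys
s=bot.read_state(); R=Ro.from_rotvec(s["tcp_rot"]).as_matrix()
print("y ang",np.degrees(np.arctan2(R[1,1],R[0,1])),"q6",np.degrees(s["q"][5]),"z",R[:,2],"F",s["wrist_force"],"M",s["torque"])
t=np.array(eval(sys.argv[1])); print("to target, tool mm",R.T@(t-s["tool_pos"])*1e3)
E
python3 st.py '(.5188,.267,.303)'
```

```text
time: 6.1
tool_pos: [0.5185, 0.2674, 0.3692]
tcp_rot: [1.484, 2.768, 0.001]
wrist_force: [-0.0, 0.0, 0.2]
width: 0.452
grip_force: 0.0
y ang 33.59382817085874 q6 -8.76036298979954 z [ 0.0008  0.0003 -1.    ] F [-0.0211  0.0048  0.1823] M [-0.0248  0.0031  0.0198]
to target, tool mm [-0.4468 -0.0144 66.2313]
```

```bash
python3 -m jog '[{"dx":0,"dy":0,"dz":20,"ax":0,"ay":0,"az":0},{"dx":0,"dy":0,"dz":20,"ax":0,"ay":0,"az":0},{"dx":0,"dy":0,"dz":15,"ax":0,"ay":0,"az":0},{"dx":0,"dy":0,"dz":10,"ax":0,"ay":0,"az":0},{"dx":0,"dy":0,"dz":0,"ax":0,"ay":0,"az":0},{"dx":0,"dy":0,"dz":0,"ax":0,"ay":0,"az":0}]' |grep -E "pos|force"
python3 -m jog '[{"dx":0,"dy":0,"dz":0,"ax":0,"ay":0,"az":0},{"dx":0,"dy":0,"dz":0,"ax":0,"ay":0,"az":0},{"dx":0,"dy":0,"dz":0,"ax":0,"ay":0,"az":0},{"dx":0,"dy":0,"dz":0,"ax":0,"ay":0,"az":0},{"dx":0,"dy":0,"dz":0,"ax":0,"ay":0,"az":0},{"dx":0,"dy":0,"dz":0,"ax":0,"ay":0,"az":0}]' 0 25; python3 st.py '(.5188,.267,.303)'
```

```text
tool_pos: [0.5188, 0.2672, 0.3035]
wrist_force: [-0.6, -0.7, -0.2]
grip_force: 0.0
time: 7.1
tool_pos: [0.519, 0.2673, 0.3054]
tcp_rot: [1.489, 2.766, 0.001]
wrist_force: [-3.3, -1.6, 6.0]
width: 0.16
grip_force: 29.3
y ang 33.41686015676535 q6 -8.612172074136343 z [ 0.0009  0.0004 -1.    ] F [-3.3475 -1.6455  6.015 ] M [-0.2349  0.5324  0.007 ]
to target, tool mm [-0.1223 -0.3699  2.3576]
```

Gripped at width 0.16, about 14 mm. I'll lift 2 mm to unload the tips and turn clockwise.

```bash
python3 -m jog '[{"dx":0,"dy":0,"dz":-2,"ax":0,"ay":0,"az":0},{"dx":0,"dy":0,"dz":0,"ax":0,"ay":0,"az":7},{"dx":0,"dy":0,"dz":0,"ax":0,"ay":0,"az":7},{"dx":0,"dy":0,"dz":0,"ax":0,"ay":0,"az":7}]' |grep -E "pos|force"; python3 st.py '(.5188,.267,.305)'
python3 -m jog '[{"dx":0,"dy":0,"dz":0,"ax":0,"ay":0,"az":7},{"dx":0,"dy":0,"dz":0,"ax":0,"ay":0,"az":7},{"dx":0,"dy":0,"dz":0,"ax":0,"ay":0,"az":7},{"dx":0,"dy":0,"dz":0,"ax":0,"ay":0,"az":7},{"dx":0,"dy":0,"dz":0,"ax":0,"ay":0,"az":7},{"dx":0,"dy":0,"dz":0,"ax":0,"ay":0,"az":7},{"dx":0,"dy":0,"dz":0,"ax":0,"ay":0,"az":7},{"dx":0,"dy":0,"dz":0,"ax":0,"ay":0,"az":7},{"dx":0,"dy":0,"dz":0,"ax":0,"ay":0,"az":7},{"dx":0,"dy":0,"dz":0,"ax":0,"ay":0,"az":7},{"dx":0,"dy":0,"dz":0,"ax":0,"ay":0,"az":7},{"dx":0,"dy":0,"dz":0,"ax":0,"ay":0,"az":7},{"dx":0,"dy":0,"dz":0,"ax":0,"ay":0,"az":7},{"dx":0,"dy":0,"dz":0,"ax":0,"ay":0,"az":0},{"dx":0,"dy":0,"dz":0,"ax":0,"ay":0,"az":0},{"dx":0,"dy":0,"dz":0,"ax":0,"ay":0,"az":0}]' |grep -E "pos|force|width"; python3 st.py '(.5188,.267,.305)'
```

```text
tool_pos: [0.5193, 0.2674, 0.3054]
wrist_force: [2.3, -0.0, -3.9]
grip_force: 27.8
y ang 12.074780382718389 q6 12.730649861039458 z [ 0.0016  0.0006 -1.    ] F [ 2.25   -0.031  -3.8652] M [ 0.0859 -0.4054 -0.0105]
to target, tool mm [-0.2692 -0.5767  0.4117]
tool_pos: [0.5204, 0.2666, 0.3054]
wrist_force: [6.9, -2.2, -5.5]
width: 0.158
grip_force: 27.6
y ang -78.57400630873134 q6 103.39496324781885 z [ 0.0044 -0.001  -1.    ] F [ 6.8697 -2.2398 -5.4913] M [-0.5089 -0.9477 -0.1169]
to target, tool mm [-1.4767 -0.7234  0.4277]
```

```bash
python3 -m jog '[{"dx":0,"dy":0,"dz":0,"ax":0,"ay":0,"az":0},{"dx":0,"dy":0,"dz":0,"ax":0,"ay":0,"az":0},{"dx":0,"dy":0,"dz":0,"ax":0,"ay":0,"az":0},{"dx":0,"dy":0,"dz":-15,"ax":0,"ay":0,"az":0},{"dx":0,"dy":0,"dz":-25,"ax":0,"ay":0,"az":0},{"dx":0,"dy":0,"dz":-30,"ax":0,"ay":0,"az":0},{"dx":-20,"dy":0,"dz":-30,"ax":0,"ay":0,"az":0},{"dx":-20,"dy":0,"dz":-20,"ax":0,"ay":0,"az":0},{"dx":0,"dy":0,"dz":0,"ax":0,"ay":0,"az":0},{"dx":0,"dy":0,"dz":0,"ax":0,"ay":0,"az":0},{"dx":0,"dy":0,"dz":0,"ax":0,"ay":0,"az":0}]' 0.45 |grep -E "time|pos|force|width"; python3 - <<'E'
from h import *
import pickle
c,p=wrist(); pickle.dump((c,p),open("w4.pkl","wb")); im=c["img"]
t,ce=None,None
r=max(blobs(im,(0,150,120),(8,255,255),3),key=lambda b:b[0][4]); print([ (b[0],b[1]) for b in blobs(im,(0,150,120),(8,255,255),3)])
D=np.array([.5188,.267,.121]); T=c["tool_from_camera"]; Rt=Ro.from_rotvec(p[1]).as_matrix()
X=T[:3,:3].T@(Rt.T@(D-p[0])-T[:3,3]); f=210/np.tan(np.radians(c["vertical_fov"]/2)); u,v=int(f*X[0]/X[2]+c["cx"]),int(f*X[1]/X[2]+c["cy"])
print("dial px",u,v); x0,y0=max(u-60,0),max(v-60,0); print("crop origin",x0,y0)
cr=cv2.resize(im[y0:y0+120,x0:x0+120],None,fx=5,fy=5,interpolation=cv2.INTER_CUBIC); cv2.imwrite("pics/w4c.png",cr[:,:,::-1])
E
```

```text
time: 9.68
tool_pos: [0.4796, 0.2594, 0.4252]
wrist_force: [0.1, 0.4, -0.3]
width: 0.448
grip_force: 0.0
[(array([276, 101,   7,   8,  42], dtype=int32), array([279.381 , 104.3571])), (array([279, 112,   2,   4,   5], dtype=int32), array([279.4, 113.4]))]
dial px 278 160
crop origin 218 100
```

View pics/w4c.png

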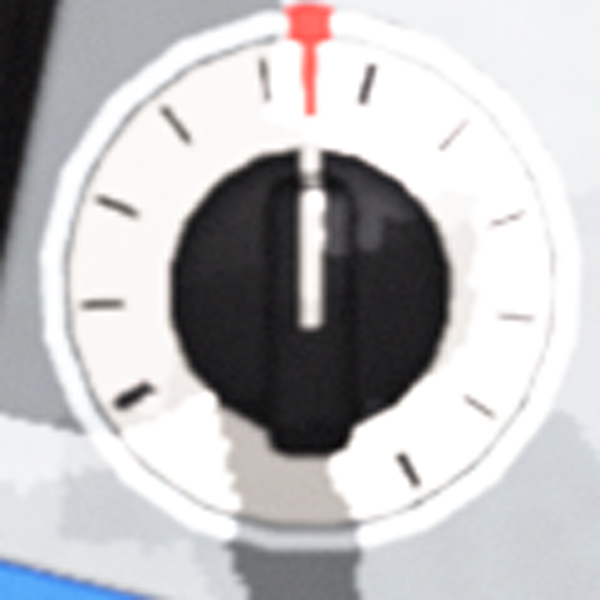

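The pointer line and flag line up: both sit at x≈311 in the crop, within about 1°. Next is the button.

```bash
python3 -m jog '[{"dx":-1.2,"dy":35,"dz":0,"ax":0,"ay":0,"az":0},{"dx":-1.2,"dy":35,"dz":0,"ax":0,"ay":0,"az":0},{"dx":-1,"dy":35,"dz":0,"ax":0,"ay":0,"az":0},{"dx":0,"dy":0,"dz":25,"ax":0,"ay":0,"az":0},{"dx":0,"dy":0,"dz":30,"ax":0,"ay":0,"az":0},{"dx":0,"dy":0,"dz":30,"ax":0,"ay":0,"az":0},{"dx":0,"dy":0,"dz":15,"ax":0,"ay":0,"az":0},{"dx":0,"dy":0,"dz":0,"ax":0,"ay":0,"az":0},{"dx":0,"dy":0,"dz":0,"ax":0,"ay":0,"az":0},{"dx":0,"dy":0,"dz":0,"ax":0,"ay":0,"az":0}]' 0 30|grep -E "time|pos|force|width"; python3 st.py '(.497,.1557,.310)'
```

```text
time: 10.57
tool_pos: [0.4978, 0.1559, 0.3259]
wrist_force: [-0.2, 0.2, -0.2]
width: 0.001
grip_force: 0.0
y ang -78.59698757780838 q6 93.24793492128042 z [ 0. -0. -1.] F [-0.1899  0.1908 -0.185 ] M [-0.0032 -0.081  -0.0221]
to target, tool mm [-0.8014  0.0058 15.8727]
```

```bash
python3 -m jog '[{"dx":0,"dy":0,"dz":7,"ax":0,"ay":0,"az":0},{"dx":0,"dy":0,"dz":7,"ax":0,"ay":0,"az":0},{"dx":0,"dy":0,"dz":2,"ax":0,"ay":0,"az":0},{"dx":0,"dy":0,"dz":0,"ax":0,"ay":0,"az":0}]'|grep -E "pos|force"
python3 -m jog '[{"dx":0,"dy":0,"dz":3,"ax":0,"ay":0,"az":0},{"dx":0,"dy":0,"dz":0,"ax":0,"ay":0,"az":0}]'|grep -E "pos|force"
python3 -m jog '[{"dx":0,"dy":0,"dz":3,"ax":0,"ay":0,"az":0},{"dx":0,"dy":0,"dz":0,"ax":0,"ay":0,"az":0}]'|grep -E "pos|force"
```

```text
tool_pos: [0.4973, 0.1559, 0.3097]
wrist_force: [-0.3, -0.1, 1.6]
grip_force: 0.9
tool_pos: [0.4974, 0.1559, 0.307]
wrist_force: [-0.1, 0.7, 3.5]
grip_force: 1.6
tool_pos: [0.4974, 0.1559, 0.3045]
wrist_force: [-0.6, -0.2, 4.3]
grip_force: 2.4
```

Contact came at about TCP z 0.311 and the spring force is building. I'll press on to the stop.

```bash
python3 -m jog '[{"dx":0,"dy":0,"dz":2,"ax":0,"ay":0,"az":0},{"dx":0,"dy":0,"dz":0,"ax":0,"ay":0,"az":0}]'|grep -E "pos|force"
python3 -m jog '[{"dx":0,"dy":0,"dz":1.5,"ax":0,"ay":0,"az":0},{"dx":0,"dy":0,"dz":0,"ax":0,"ay":0,"az":0},{"dx":0,"dy":0,"dz":0,"ax":0,"ay":0,"az":0}]'|grep -E "pos|force"
```

```text
tool_pos: [0.4976, 0.1559, 0.3043]
wrist_force: [-5.2, -1.2, 15.7]
grip_force: 7.9
tool_pos: [0.4976, 0.1559, 0.3041]
wrist_force: [-8.4, -3.0, 23.1]
grip_force: 11.6
```

The button is on its stop, with 23 N at constant height. I'll let go, lift clear, and check with the camera.

```bash
python3 -m jog '[{"dx":0,"dy":0,"dz":-10,"ax":0,"ay":0,"az":0},{"dx":0,"dy":0,"dz":-25,"ax":0,"ay":0,"az":0},{"dx":0,"dy":0,"dz":-30,"ax":0,"ay":0,"az":0},{"dx":0,"dy":0,"dz":-30,"ax":0,"ay":0,"az":0},{"dx":0,"dy":-30,"dz":-25,"ax":0,"ay":0,"az":0},{"dx":-20,"dy":-20,"dz":0,"ax":0,"ay":0,"az":0},{"dx":-20,"dy":0,"dz":0,"ax":0,"ay":0,"az":0},{"dx":0,"dy":0,"dz":0,"ax":0,"ay":0,"az":0},{"dx":0,"dy":0,"dz":0,"ax":0,"ay":0,"az":0},{"dx":0,"dy":0,"dz":0,"ax":0,"ay":0,"az":0}]' |grep -E "time|pos|force"; python3 - <<'E'
from h import *
c=optics.read_camera("wrist"); s=optics.read_camera("scene")
o=np.zeros((420,800,3),np.uint8); o[:,:560]=c["img"]; o[:225,560:]=cv2.resize(s["img"][160:310,170:330],(240,225)); cv2.imwrite("pics/w5.png",o[:,:,::-1])
E
```

```text
time: 12.48
tool_pos: [0.4481, 0.1967, 0.4198]
wrist_force: [0.4, 0.5, -0.1]
grip_force: 0.0
```

View pics/w5.png

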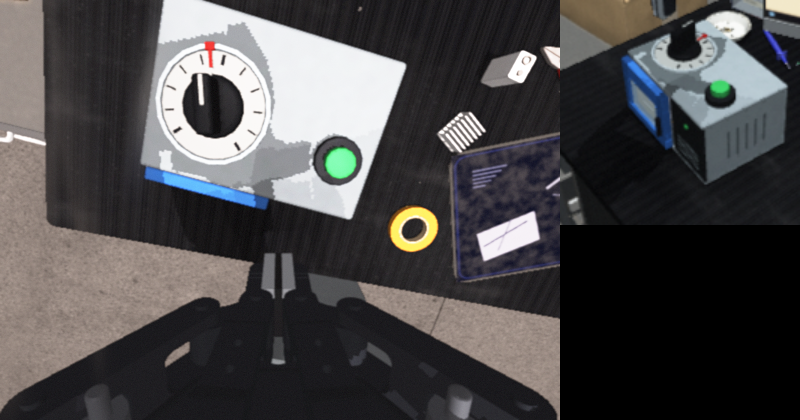

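The door is shut, the button is up, and the pointer is parallel to the flag; the small offset is parallax from the bar's height. The loose things are untouched, so I'll hand it in.

```bash
python3 -c "
from workcell import bot
print(bot.finish_job())"
```

```text
the job is handed in; nothing more can be done
None
```

I shut the door, set the dial on the red flag to within about 1°, and pressed and released the start button; the job is handed in at about 12.5 s, but no verdict came back, and I did not check the relay, which I never touched.

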